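# Put the paint pots away, then lift the wet van with tongs

### The job

Clear up after repainting the red toy van: first stand the two loose paint pots (red and blue) upright in the two empty cells of the wooden pot carrier, one in each. Then take the spring tongs, close their jaws on the two sides of the red van near its middle and lift it about 10 cm clear of the board, level; its paint is wet, so the gripper itself must never touch it. Finish while still holding the van up in the tongs, and leave the other models standing as they are.

Things in the scene. Friction and masses are not known exactly. Their poses are not given: they have to be found in the camera images.
- board: fixed plywood work board on short legs, bridging the tracks, 252 x 700 mm, 10 mm thick: its top, on which all the things stand, is at z = 0.062; origin on the table under its centre
- crate: fixed wooden pot carrier, 50 (own x) x 142 (own y) x 26 mm high, walls and floor 4 mm thick, open on top, three cells of 42 x 42 mm in a row along its y axis at y = +46, 0 and -46 mm; the cell at +46 mm already holds a yellow pot with a black cap (same shape as the loose pots, fixed); the other two are empty; origin at the centre of the underside
- crate_mid (a point): centre of the floor of the carrier's middle cell (empty), 4 mm above the carrier's underside
- crate_end (a point): centre of the floor of the carrier's empty end cell
- pot_red: paint pot, red body 32 mm in diameter, white screw cap 30 mm in diameter on its top 16 mm; 50 mm high, 50 g; loose, stands upright on the board at the start; origin at the centre of its underside, z up
- pot_blue: paint pot, blue body 32 mm in diameter, white screw cap 30 mm in diameter on its top 16 mm; 50 mm high, 50 g; loose, stands upright on the board at the start; origin at the centre of its underside, z up
- tongs: steel spring tongs with blue grips, lying flat on the board; worked level by pinching both grips from above. Own x points from the hinge end to the jaws, y to the left arm, z up; origin on the underside midway between the grips. Reaches from x = -70 to +90 mm, 22 mm high, 64 g. The spring resists with about 5 N per grip when open, 10 N when the jaws are 20 mm apart
- tongs_left: left arm of the tongs (own +y side); origin on its hinge, 55 mm behind the middle of the grips. Its blue grip is 40 mm long (tongs' x = -20 to +20 mm), z = 2 to 22 mm. Outer faces of the two grips: 51 mm apart at mid-length when open (54 mm at their front ends), 43 mm and parallel half-way, 36 mm when the jaws are 20 mm apart; squeezed to 46 mm the tongs can be carried with the jaws open
- tongs_right: right arm of the tongs, mirrored; the two arms always close evenly
- tongs_jaw (a point): point midway between the jaws at their lower edge, 75 mm ahead (tongs' x) of the tongs' origin and 2 mm above it. Jaws: rubber-faced, 26 mm long around this point, 16 mm high, 56 mm apart when open, about 43 mm with the fingers 46 mm apart on the grips; each mm at the grips moves the jaws 2.4 mm
- van_red: red toy van, body 62 mm long (own x), 20 mm wide (own y; 22 mm over trim), 18 to 20 mm high, 40 g; freshly painted; loose on the board; origin at the centre of its underside
- van_blue: bystander: blue toy van, 50 x 22 x 20 mm
- pickup_green: bystander: green toy pickup, 48 x 22 x 18 mm
- trailer_orange: bystander: orange toy trailer, 49 x 25 x 28 mm
- kiosk_green: bystander: model kiosk with a grey roof, 35 x 36 x 25 mm
Mind the look-alikes: they are no part of the job. Leave any purple or yellow look-alike of the pot_red alone.

How it is judged:
On the way, in this order (a step that is already met when the one before it is completed fails the run):
1. both loose pots stand upright in the two empty cells, one in each, released ((((horizontal distance between pot_red and crate_mid below 0.012 m and z of pot_red in the frame of crate_mid below 0.006 m and angle between pot_red's own z axis and vertical below 0.15 rad) and (horizontal distance between pot_blue and crate_end below 0.012 m and z of pot_blue in the frame of crate_end below 0.006 m and angle between pot_blue's own z axis and vertical below 0.15 rad)) or ((horizontal distance between pot_red and crate_end below 0.012 m and z of pot_red in the frame of crate_end below 0.006 m and angle between pot_red's own z axis and vertical below 0.15 rad) and (horizontal distance between pot_blue and crate_mid below 0.012 m and z of pot_blue in the frame of crate_mid below 0.006 m and angle between pot_blue's own z axis and vertical below 0.15 rad))) and contact force between each of the fingers, the arm and pot_red below 0.1 N and contact force between each of the fingers, the arm and pot_blue below 0.1 N), for 0.2 s.
2. the red van is held up by the jaws of the tongs, clear of the board (height (world z) of van_red above 0.122 m and contact force between each of tongs_left, tongs_right and van_red above 0.3 N and contact force between the fingers and tongs above 1 N and distance between van_red and tongs_jaw below 0.035 m and angle between van_red's own z axis and vertical below 0.4 rad), for 0.3 s.
At the end, for the whole second after the job is handed in: gripper grips the tongs (over 1 N), both jaws press the red van (over 0.3 N) within 35 mm of its origin; van over 60 mm above the board, tilt under 0.4 rad, at rest; each pot upright (0.15 rad) on the floor of its own cell, within 12 mm of the centre, at rest, not touched (all of step 1 and all of step 2 and linear speed of van_red below 0.03 m/s and linear speed of each of pot_red, pot_blue below 0.02 m/s); the arm keeps its last pose, push and grip.
It fails at once if the gripper or arm touches the wet red van (contact force between any of the fingers, the arm and van_red above 0.1 N).
It fails at once if a bystander model (blue van, green pickup, orange trailer or kiosk) is shifted by more than 15 mm (distance of any of van_blue, pickup_green, trailer_orange, kiosk_green from where it was at the start of the episode above 0.015 m).
It also fails if it takes over 61 s, if anything falls off the work surface, if the arm or the gripper's body presses on something with over 40 N, if the wrist force passes 120 N, or if a joint passes its speed limit or range.

### The arm

A 7-joint arm with a two-finger parallel gripper is mounted at the origin on a cart in front of the work surface, level with it; the furniture and walls round the work are solid. World frame = base frame: x ahead of the robot, y to its left, z up, the work surface at z = 0. Lengths are in m, angles in rad, forces in N, time in s.
With the tool pointing down it reaches from about 0.4 to 0.85 m from the base axis. Payload 10.4 kg.
Tool frame: the origin (TCP) lies at the very end of the fingers, on their centre line; the grasp point (between the pads) lies 19 mm behind it (manip.grip_point_offset is the distance from the TCP to the grasp point, in m); z points along the fingers, y is the line along which they close (so a half turn about z gives the same grasp; the last joint's range is limited). The gripper opens to 85 mm and grips with 20 to 120 N. Pads are 22 mm wide; open, the fingers measure 114 mm over their backs; the gripper's body (76 mm by 85 mm) begins 54 mm behind the grasp point. The pads swing forward as they close: fully open they stand 13 mm farther back than shut.
Start: joints at [-1.233, 0.332, -0.065, 1.46, 0.022, 1.35, -0.088], TCP at [0.221, 0.585, 0.208] pointing down, gripper open.
Joint ranges: [-2.6, 2.6], [-0.5, 2.12], [-1.47, 1.34], [0.16, 2.42], [-1.27, 4.41], [0.06, 2.06], [-2.6, 2.6]. Speed limits (rad/s): [2.22, 2.22, 2.79, 2.79, 3.14, 3.14, 3.14].

### API

Orientations are given as a unit quaternion [x, y, z, w].
In Python, from workcell import manip gives the robot as it stands. The module is installed in compiled form; this text tells all that it offers.
- The arm moves only by the shell command python3 -m inch 'ROWS' [OPENING] [FORCE]. ROWS is JSON, a list of rows, each a list of 2 entries, a list of its own where there are three numbers: the shift along the tool's x, y, z each as a share of 0.08 m, from -1 to 1, then the turn, a rotation vector about the tool's x, y, z each as a share of 45 degrees, from -1 to 1. A call has exactly 10 rows; each row is the pose to reach, as a shift and turn from the pose commanded when the call began, along the tool's axes at that moment; what a row does not reach only later rows make up. A row lasts 1/10 s, in which the tool goes at most 50 mm and 8.59 degrees, less where a joint would pass 70% of its speed; a pose out of reach is approached as far as the arm can. A call with a number of a shift or a turn outside -1 to 1 is refused whole. A call with a gripper value outside its range is refused whole. OPENING is the opening, from 0 (shut) to 1 (fully open), set as the call begins (- or left out, the last holds). The fingers move at their own pace and stop on an object; FORCE is the grip in N (left out, the last holds). Time passes only in rows, so rows that repeat a pose let the fingers close, or fill a call up. It gives the time, the measured TCP pose, the force, the opening and the grip force at its end, in the units of the state.
- manip.get_obs(): the state, without advancing time (a new reading comes with each control period).
- manip.camera(name): name is "scene" or "top" or "wrist"; returns the picture (400x640x3 uint8, red, green, blue); there is no depth.
- manip.camera_params(name): a dict with "fov_y" (degrees; the focal length in pixels is half the picture's height over the tangent of half this angle, whatever the lens; pixels are square), "cx", "cy" (the principal point, pixels), "k1" (the pictures are not rectified: a ray, as slopes to the right and down, at radius r is drawn at 1 + k1 r^2 times it, then the intrinsics apply), "camera_from_world" (4x4, takes a point from world to camera coordinates); the wrist camera has in their place "T_tool_cam" (4x4, takes a point from camera to tool coordinates, whose origin is the TCP and whose axes are the flange's). Camera axes: x right, y up, looking along -z (the intrinsics and any distortion apply to the point x, -y, -z); pixel columns grow to the right and rows downward; lengths in m; the calibration is good to about 2 mm. A picture is of the moment at which its call begins: read the wrist's pose just before it. camera_params takes no time and is no camera call.
- manip.hand_in(): hands the job in; it is judged then, once.
The state is a dict: "clock": time; "joint_pos": joint angles; "joint_velocities": joint speeds; "tau": joint torques, N m; "position": TCP position; "ee_rot": TCP orientation; "ft_force": force on the tool from outside, world axes, zero at the start; "torque": the same for the moment, N m; "grip_width": opening from 0.0 (shut) to 1.0 (fully open); "grasp_force": force on a finger pad.
Only numpy, scipy, OpenCV 4.12 (cv2) and the standard library are available. Lean on these libraries where they do the work, as an engineer would, in place of code of your own. Each camera call takes 0.05 s, during which the arm holds its last target. There are 200 camera calls.

## Working session

There is one attempt and no reset: what is moved stays moved. The work goes in short steps, Python scripts to look and compute and a shell command to move; the robot and the scene stay as the last step left them, time stands still between calls to the robot, and variables do not carry over. Pictures are saved under pics/ and viewed, at most 10 in all, crops included, and the job is handed in when it is done.

```bash
mkdir -p pics; python3 - <<'E'
from workcell import manip
import cv2,numpy as np
for n in("top","scene"):
    im=manip.camera(n); cv2.imwrite(f"pics/{n}0.png",im[:,:,::-1])
    p=manip.camera_params(n); print(n,{k:(np.round(v,4).tolist()) for k,v in p.items()})
print({k:np.round(v,4).tolist() for k,v in manip.camera_params("wrist").items()})
print({k:np.round(v,3).tolist() for k,v in manip.get_obs().items()}, manip.grip_point_offset)
E
```

```text
top {'fov_y': 44.7133, 'cx': 324.4444, 'cy': 199.1355, 'k1': -0.1375, 'camera_from_world': [[-0.0134, -0.9998, -0.0137, 0.1319], [0.9917, -0.015, 0.1274, -0.5551], [-0.1276, -0.0119, 0.9918, -1.4525], [0.0, 0.0, 0.0, 1.0]]}
scene {'fov_y': 48.7559, 'cx': 319.7487, 'cy': 198.692, 'k1': -0.0966, 'camera_from_world': [[0.7326, -0.6807, 0.0025, -0.3358], [0.4182, 0.453, 0.7874, -0.353], [-0.5371, -0.5757, 0.6165, -0.7353], [0.0, 0.0, 0.0, 1.0]]}
{'fov_y': 61.3836, 'cx': 317.8654, 'cy': 204.151, 'k1': -0.0284, 'T_tool_cam': [[0.001, 0.9564, 0.2922, 0.0755], [1.0, -0.0011, 0.0001, 0.001], [0.0004, 0.2922, -0.9564, -0.1658], [0.0, 0.0, 0.0, 1.0]]}
{'clock': 0.1, 'joint_pos': [-1.233, 0.333, -0.065, 1.461, 0.022, 1.35, -0.089], 'joint_velocities': [0.0, -0.001, 0.0, -0.003, 0.0, 0.0, 0.0], 'tau': [0.001, -62.674, 0.049, -39.243, 0.016, 0.007, -0.0], 'position': [0.221, 0.584, 0.207], 'ee_rot': [0.179, 0.984, -0.001, -0.0], 'ft_force': [0.015, -0.188, -0.121], 'torque': [-0.005, 0.008, 0.042], 'grasp_force': 0.0, 'grip_width': 1.008} 0.0187
```

View pics/top0.png

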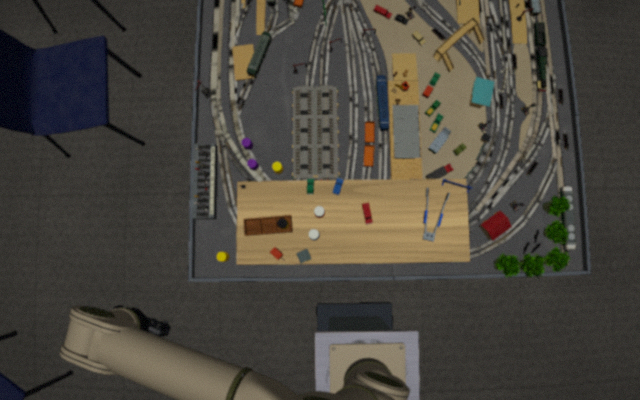

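View pics/scene0.png

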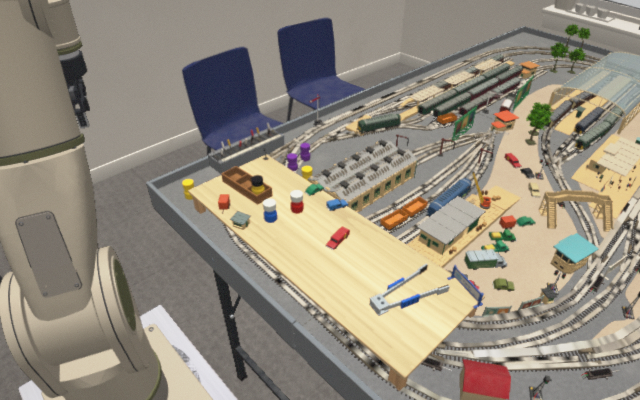

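The top view shows white caps at (319,211) and (313,234), the carrier at (268,225) with its black-capped pot at (282,223), the red van at (367,212), and the tongs with their hinge at (429,237) and jaws at row ~190. In the scene view, the red pot is at (297,202) and the blue at (270,210). The purple pots (292,160), (305,151) and yellow pots (188,188), (307,173) are look-alikes off the board, to be left alone. Other red things are the orange trailer at (223,202) and the vans on the layout. The red van meant is the one on the board at (338,237).

```bash
cat > h.py <<'E'
from workcell import manip
import cv2,numpy as np
from scipy.spatial.transform import Rotation as R
def cam(n,o=None):
    p=manip.camera_params(n); f=200/np.tan(np.radians(p["fov_y"]/2))
    K=np.array([[f,0,p["cx"]],[0,f,p["cy"]],[0,0,1]]); d=np.array([p["k1"],0,0,0.])
    if n=="wrist":
        T=np.eye(4);T[:3,:3]=R.from_quat(o["ee_rot"]).as_matrix();T[:3,3]=o["position"]; W=T@np.array(p["T_tool_cam"])
    else: W=np.linalg.inv(np.array(p["camera_from_world"]))
    return K,d,W
def ray(c,px):
    K,d,W=c; u=cv2.undistortPoints(np.array(px,float).reshape(-1,1,2),K,d)[:,0]
    return W[:3,3],np.c_[u[:,0],-u[:,1],-np.ones(len(u))]@W[:3,:3].T
def plane(c,px,z):
    o,D=ray(c,px); return o+D*((z-o[2])/D[:,2])[:,None]
def shot(n,name=None):
    o=manip.get_obs(); im=manip.camera(n)
    if name: cv2.imwrite("pics/"+name,im[:,:,::-1])
    return im,cam(n,o),o
def mask(im,lo,hi):
    return cv2.inRange(cv2.cvtColor(im,cv2.COLOR_RGB2HSV),np.array(lo),np.array(hi))
def blobs(m,amin=15):
    out=[]
    for c in cv2.findContours(m,cv2.RETR_EXTERNAL,cv2.CHAIN_APPROX_NONE)[0]:
        if cv2.contourArea(c)>=amin: out.append((cv2.contourArea(c),cv2.minAreaRect(c),c))
    return sorted(out,key=lambda t:-t[0])
def delta(o,dw,yaw=None):
    "world shift (m) -> shares in tool axes"
    return R.from_quat(o["ee_rot"]).inv().apply(dw)/0.08
E
python3 - <<'E'
from h import *
im=cv2.imread("pics/top0.png")[:,:,::-1].copy(); c=cam("top")
roi=np.zeros(im.shape[:2],np.uint8); roi[180:264,237:471]=255
for nm,lo,hi,z in(("white",(0,0,190),(180,50,255),.112),("redA",(0,150,60),(8,255,255),.08),("redB",(172,150,60),(180,255,255),.08),("blue",(100,120,60),(130,255,255),.08),("green",(50,80,30),(90,255,255),.08),("brown",(5,120,30),(15,255,140),.088),("black",(0,0,0),(180,255,40),.112)):
    for a,r,k in blobs(mask(im,lo,hi)&roi,12)[:5]:
        print(nm,a,np.round(r[0],1),np.round(plane(c,[r[0]],z)[0],3), np.round(plane(c,cv2.boxPoints(r),z)[:,:2],3).tolist())
a=cv2.resize(im[175:270,235:475],None,fx=3.3,fy=3.3,interpolation=cv2.INTER_CUBIC)
cv2.imwrite("pics/crop0.png",a[:,:,::-1])
E
```

```text
redA 98.0 [366.9 212.5] [ 0.509 -0.002  0.08 ] [[0.536, 0.013], [0.54, -0.006], [0.483, -0.017], [0.479, 0.002]]
redA 58.0 [276.1 252.9] [0.394 0.268 0.08 ] [[0.396, 0.286], [0.411, 0.273], [0.392, 0.25], [0.377, 0.263]]
redB 19.0 [366.9 213.6] [ 0.506 -0.002  0.08 ] [[0.526, 0.008], [0.528, -0.002], [0.487, -0.011], [0.484, -0.001]]
blue 56.5 [337.6 186. ] [0.59  0.084 0.08 ] [[0.573, 0.097], [0.613, 0.086], [0.608, 0.07], [0.568, 0.082]]
green 56.5 [309.8 185.9] [0.592 0.167 0.08 ] [[0.574, 0.177], [0.611, 0.173], [0.609, 0.156], [0.572, 0.16]]
brown 693.5 [267.2 224.9] [0.476 0.293 0.088] [[0.496, 0.366], [0.505, 0.225], [0.456, 0.221], [0.447, 0.362]]
brown 30.5 [277. 253.] [0.393 0.264 0.088] [[0.398, 0.283], [0.413, 0.269], [0.389, 0.245], [0.374, 0.26]]
black 52.0 [281.9 223.1] [0.479 0.247 0.112] [[0.476, 0.264], [0.496, 0.251], [0.482, 0.231], [0.463, 0.244]]
```

View pics/crop0.png

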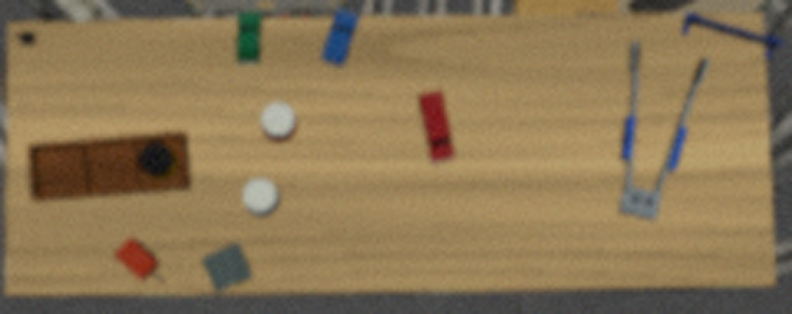

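The crop confirms the targets: the two white-capped loose pots at top-view (319,211) and (314,234), which the scene view shows as red (far) and blue (near). They are the only pots on the board outside the carrier. The red van at (367,212) is the only red van there, and the orange trailer at (276,253) is a different thing. The tongs' blue grips are at (425,217) and (440,220). I'm moving while I compute positions.

```bash
python3 -m inch '[[[-0.5,-0.4,0],[0,0,0.19]],[[-1,-0.8,0],[0,0,0.38]],[[-1,-0.8,0],[0,0,0.57]],[[-1,-0.8,0],[0,0,0.76]],[[-1,-0.8,0],[0,0,0.95]],[[-1,-0.8,0],[0,0,1]],[[-1,-0.8,0],[0,0,1]],[[-1,-0.8,0],[0,0,1]],[[-1,-0.8,0],[0,0,1]],[[-1,-0.8,0],[0,0,1]]]' 0.65 40
python3 - <<'E'
from h import *
im=cv2.imread("pics/top0.png")[:,:,::-1].copy(); c=cam("top")
print(plane(c,[[319.2,211.4],[313.8,234.4]],.112).round(3))
roi=np.zeros(im.shape[:2],np.uint8); roi[186:255,415:460]=255
for a,r,k in blobs(mask(im,(100,70,50),(130,255,255))&roi,6): print(a,np.round(r,1) if 0 else r,plane(c,[r[0]],.079).round(3))
# hinge / jaw tips by eye from crop
q=lambda x,y:[235+x/3.3,175+y/3.3]
print(plane(c,[q(640,203),q(635,45),q(704,62),q(630,138),q(678,149)],.075).round(3))
print(manip.get_obs()["joint_pos"].round(2),R.from_quat(manip.get_obs()["ee_rot"]).as_matrix().round(3))
E
```

```text
clock: 1.1
position: [0.2729, 0.4966, 0.2077]
ee_rot: [0.542, 0.84, -0.0, -0.0]
ft_force: [0.3, 0.2, -0.1]
grip_width: 0.648
grasp_force: 0.0
[[0.512 0.139 0.112]
 [0.445 0.155 0.112]]
14.5 ((425.0, 216.0), (12.0, 2.0), 90.0) [[ 0.496 -0.174  0.079]]
13.0 ((439.7358703613281, 219.42454528808594), (1.923047661781311, 11.675647735595703), 15.945395469665527) [[ 0.485 -0.218  0.079]]
[[ 0.436 -0.185  0.075]
 [ 0.579 -0.186  0.075]
 [ 0.562 -0.249  0.075]
 [ 0.494 -0.178  0.075]
 [ 0.484 -0.221  0.075]]
[-1.19  0.2   0.05  1.62 -0.01  1.32 -0.71] [[-0.413  0.911 -0.   ]
 [ 0.911  0.413 -0.   ]
 [ 0.    -0.    -1.   ]]
```

```bash
python3 -m inch '[[[-0.5,0.15,0],[0,0,0.19]],[[-1,0.3,0],[0,0,0.38]],[[-1,0.3,0],[0,0,0.57]],[[-1,0.3,0],[0,0,0.76]],[[-1,0.3,0],[0,0,0.78]],[[-1,0.3,0],[0,0,0.78]],[[-1,0.3,0],[0,0,0.78]],[[-1,0.3,0],[0,0,0.78]],[[-1,0.3,0],[0,0,0.78]],[[-1,0.3,0],[0,0,0.78]]]'
for i in 1 2; do python3 -m inch '[[[-0.2,0.2,0],[0,0,0]],[[-0.4,0.4,0],[0,0,0]],[[-0.6,0.6,0],[0,0,0]],[[-0.8,0.8,0],[0,0,0]],[[-1,1,0],[0,0,0]],[[-1,1,0],[0,0,0]],[[-1,1,0],[0,0,0]],[[-1,1,0],[0,0,0]],[[-1,1,0],[0,0,0]],[[-1,1,0],[0,0,0]]]'; done
```

```text
clock: 2.1
position: [0.3277, 0.4337, 0.2078]
ee_rot: [0.77, 0.638, 0.0, -0.0]
ft_force: [0.3, -0.2, -0.4]
grip_width: 0.65
grasp_force: 0.0
clock: 3.1
position: [0.3909, 0.3407, 0.2077]
ee_rot: [0.77, 0.638, -0.0, -0.0]
ft_force: [0.4, 0.3, -0.7]
grip_width: 0.655
grasp_force: 0.0
clock: 4.1
position: [0.4546, 0.2472, 0.2078]
ee_rot: [0.77, 0.638, 0.0, -0.0]
ft_force: [-0.6, 0.5, -0.7]
grip_width: 0.649
grasp_force: 0.0
```

```bash
python3 -m inch '[[[-0.2,0.19,0],[0,0,-0.1]],[[-0.4,0.38,0],[0,0,-0.2]],[[-0.6,0.57,0],[0,0,-0.32]],[[-0.8,0.76,0],[0,0,-0.32]],[[-1,0.95,0],[0,0,-0.32]],[[-1,0.95,0],[0,0,-0.32]],[[-1,0.95,0],[0,0,-0.32]],[[-1,0.95,0],[0,0,-0.32]],[[-1,0.95,0],[0,0,-0.32]],[[-1,0.95,0],[0,0,-0.32]]]'
python3 - <<'E'
from h import *
im,c,o=shot("wrist","w1.png")
for a,r,k in blobs(mask(im,(0,0,150),(180,60,255)),600)[:6]: print(a,r,plane(c,[r[0]],.112).round(4))
print(o["position"],R.from_quat(o["ee_rot"]).as_matrix().round(3))
E
```

```text
clock: 5.1
position: [0.5144, 0.1545, 0.2078]
ee_rot: [0.684, 0.73, 0.0, -0.0]
ft_force: [-0.3, -0.0, -0.0]
grip_width: 0.654
grasp_force: 0.0
4192.5 ((3.874349594116211, 280.271484375), (240.5814208984375, 44.51832580566406), 77.701416015625) [[0.2371 0.0604 0.112 ]]
970.0 ((234.0, 190.0), (34.0, 36.0), 90.0) [[0.4462 0.1578 0.112 ]]
904.0 ((314.5, 214.5), (33.0, 35.0), 90.0) [[0.512  0.1413 0.112 ]]
[0.51439417 0.15447656 0.20782276] [[-0.064  0.998 -0.   ]
 [ 0.998  0.064  0.   ]
 [ 0.    -0.    -1.   ]]
```

View pics/w1.png

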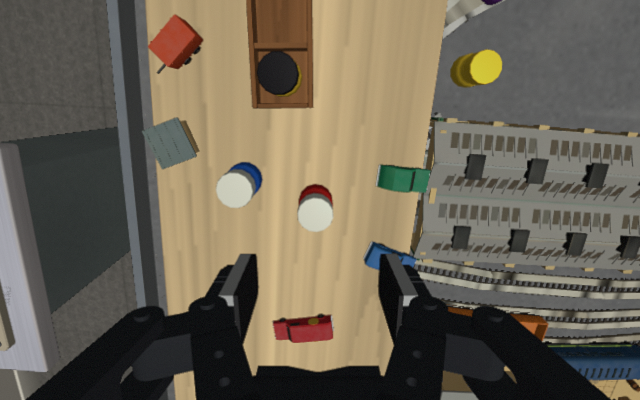

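The wrist view shows the red pot's cap at (315,213), the blue's at (236,188), and the carrier's near end at (282,80) with the black-capped pot, its edges parallel to the tool axes. The red van is at (303,327), between the fingers in the picture. Descending on the red pot.

```bash
python3 -m inch '[[[-0.09,-0.02,0.1],[0,0,0]],[[-0.18,-0.04,0.25],[0,0,0]],[[-0.18,-0.04,0.4],[0,0,0]],[[-0.18,-0.04,0.55],[0,0,0]],[[-0.18,-0.04,0.7],[0,0,0]],[[-0.18,-0.04,0.85],[0,0,0]],[[-0.18,-0.04,0.95],[0,0,0]],[[-0.18,-0.04,1],[0,0,0]],[[-0.18,-0.04,1],[0,0,0]],[[-0.18,-0.04,1],[0,0,0]]]'
python3 -m inch '[[[0,0,0.15],[0,0,0]],[[0,0,0.3],[0,0,0]],[[0,0,0.4],[0,0,0]],[[0,0,0.48],[0,0,0]],[[0,0,0.5],[0,0,0]],[[0,0,0.5],[0,0,0]],[[0,0,0.5],[0,0,0]],[[0,0,0.5],[0,0,0]],[[0,0,0.5],[0,0,0]],[[0,0,0.5],[0,0,0]]]'
python3 -m inch '[[[0,0,0],[0,0,0]],[[0,0,0],[0,0,0]],[[0,0,0],[0,0,0]],[[0,0,0],[0,0,0]],[[0,0,0],[0,0,0]],[[0,0,0],[0,0,0]],[[0,0,-0.1],[0,0,0]],[[0,0,-0.2],[0,0,0]],[[0,0,-0.3],[0,0,0]],[[0,0,-0.4],[0,0,0]]]' 0.2 40
```

```text
clock: 6.15
position: [0.5127, 0.1393, 0.1281]
ee_rot: [0.684, 0.729, 0.0, 0.0]
ft_force: [0.2, -0.7, -0.4]
grip_width: 0.649
grasp_force: 0.0
clock: 7.15
position: [0.5125, 0.1393, 0.088]
ee_rot: [0.684, 0.729, 0.0, 0.0]
ft_force: [0.5, 0.2, 0.4]
grip_width: 0.649
grasp_force: 0.0
clock: 8.15
position: [0.5124, 0.1392, 0.1206]
ee_rot: [0.684, 0.729, 0.0, -0.0]
ft_force: [-0.1, 0.7, 0.1]
grip_width: 0.201
grasp_force: 0.0
```

```bash
python3 - <<'E'
from h import *
im,c,o=shot("wrist","w2.png")
im2,_,_=shot("scene"); b=cv2.resize(im2[140:300,160:420],(650,400),interpolation=cv2.INTER_CUBIC)
cv2.imwrite("pics/w2.png",np.vstack([cv2.resize(im,(320,200)),cv2.resize(b,(320,200))])[:,:,::-1] if 0 else np.hstack([cv2.resize(im,(400,250)),cv2.resize(b,(400,250))])[:,:,::-1])
E
```

```text
(no output)
```

View pics/w2.png

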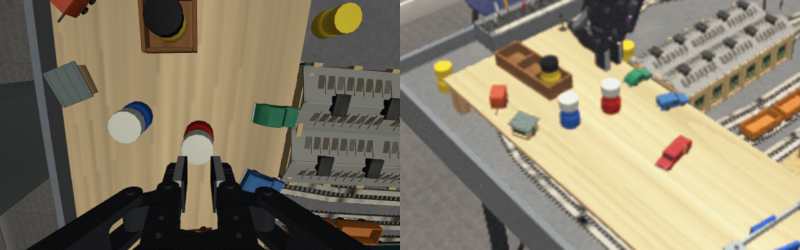

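The wrist view shows the red pot still upright at about (198,148) in the left half, and the fingers shut above it. The lift began before the fingers had closed, so I'll check the pot's position and retry with a longer close.

```bash
python3 -m inch '[[[0,0,0],[0,0,0]],[[0,0,0],[0,0,0]],[[0,0,0],[0,0,0]],[[0,0,0],[0,0,0]],[[0,0,0],[0,0,0]],[[0,0,0],[0,0,0]],[[0,0,0],[0,0,0]],[[0,0,0],[0,0,0]],[[0,0,0],[0,0,0]],[[0,0,0],[0,0,0]]]' 0.58 40
python3 - <<'E'
from h import *
im,c,o=shot("wrist")
for a,r,k in blobs(mask(im,(0,0,130),(180,70,255))[:, 150:420],600)[:4]: print(a,r,plane(c,[(r[0][0]+150,r[0][1])],.112).round(4))
im,c2,_=shot("scene")
for a,r,k in blobs(mask(im,(0,0,150),(180,60,255))[180:220,250:310],20)[:4]: print("s",a,r,plane(c2,[(r[0][0]+250,r[0][1]+180)],.106).round(4))
print(delta(o,np.array([.512,.14,.088])-o["position"]).round(2),o["position"])
E
```

```text
clock: 9.25
position: [0.5124, 0.1392, 0.1198]
ee_rot: [0.684, 0.729, 0.0, -0.0]
ft_force: [-0.2, -0.1, -0.1]
grip_width: 0.58
grasp_force: 0.0
2126.5 ((48.0, 204.0), (50.0, 54.0), 90.0) [[0.4458 0.1578 0.112 ]]
1950.5 ((169.00001525878906, 239.50003051757812), (50.20458221435547, 50.20458221435547), 45.0) [[0.5125 0.1414 0.112 ]]
s 119.0 ((27.489973068237305, 27.3638973236084), (31.49166488647461, 11.885075569152832), 29.47589111328125) [[0.4529 0.1339 0.106 ]]
s 88.5 ((46.32673263549805, 14.232673645019531), (13.034988403320312, 10.547393798828125), 5.710593223571777) [[0.5155 0.142  0.106 ]]
[ 0.01 -0.    0.4 ] [0.51240605 0.13921324 0.11980164]
```

```bash
python3 -m inch '[[[0.01,0,0.12],[0,0,0]],[[0.02,0,0.24],[0,0,0]],[[0.02,0,0.34],[0,0,0]],[[0.02,0,0.4],[0,0,0]],[[0.02,0,0.4],[0,0,0]],[[0.02,0,0.4],[0,0,0]],[[0.02,0,0.4],[0,0,0]],[[0.02,0,0.4],[0,0,0]],[[0.02,0,0.4],[0,0,0]],[[0.02,0,0.4],[0,0,0]]]' 
python3 -m inch '[[[0,0,0],[0,0,0]],[[0,0,0],[0,0,0]],[[0,0,0],[0,0,0]],[[0,0,0],[0,0,0]],[[0,0,0],[0,0,0]],[[0,0,0],[0,0,0]],[[0,0,0],[0,0,0]],[[0,0,0],[0,0,0]],[[0,0,0],[0,0,0]],[[0,0,0],[0,0,0]]]' 0.2 40
```

```text
clock: 10.35
position: [0.5124, 0.1409, 0.088]
ee_rot: [0.684, 0.729, 0.0, 0.0]
ft_force: [-0.1, 0.0, -0.1]
grip_width: 0.576
grasp_force: 0.0
clock: 11.35
position: [0.5138, 0.1412, 0.089]
ee_rot: [0.684, 0.729, 0.001, 0.001]
ft_force: [1.7, -0.5, 7.4]
grip_width: 0.199
grasp_force: 4.1
```

```bash
python3 - <<'E'
from h import *
im,c,o=shot("wrist"); im2,c2,_=shot("scene")
K,d,W=c2; V=np.linalg.inv(W)
def proj(P):
    p=V[:3,:3]@P+V[:3,3]; return cv2.projectPoints(np.array([[p[0],-p[1],-p[2]]]),np.zeros(3),np.zeros(3),K,d)[0].ravel()
print("tcp scene px",proj(np.array(o["position"])), o["position"],"pot top/bottom",proj(np.array([.5125,.141,.112])),proj(np.array([.5125,.141,.062])))
b=cv2.resize(im2[150:240,240:350],(490,400),interpolation=cv2.INTER_CUBIC)
a=cv2.resize(im[170:330,255:379],(310,400),interpolation=cv2.INTER_CUBIC)
cv2.imwrite("pics/w3.png",np.hstack([a,b])[:,:,::-1])
E
```

```text
tcp scene px [296.21220132 200.42133562] [0.51375566 0.14117878 0.08904852] pot top/bottom [295.54975335 192.91204532] [296.20622737 209.56752647]
```

View pics/w3.png

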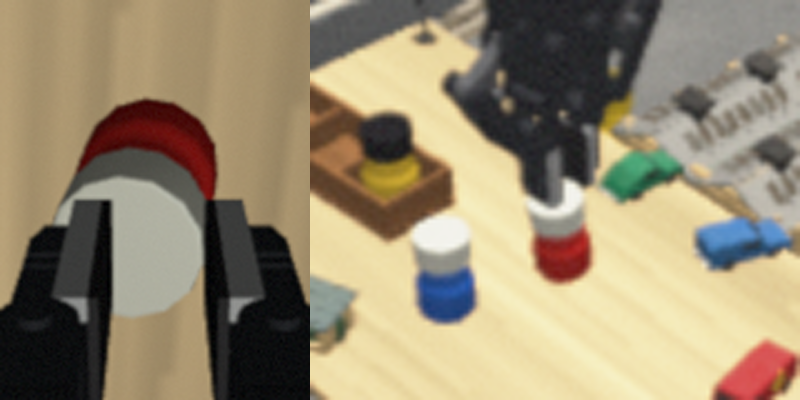

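The left half (wrist) shows the left pad overlapping the cap's outline. The right half (scene) shows the fingertip ending at the top of the cap, at about (555,195), so the pads sat on the cap instead of beside it. I'll open wider and check how the pads stand relative to the cap.

```bash
python3 -m inch '[[[0,0,0],[0,0,0]],[[0,0,0],[0,0,0]],[[0,0,0],[0,0,0]],[[0,0,0],[0,0,0]],[[0,0,0],[0,0,0]],[[0,0,0],[0,0,0]],[[0,0,0],[0,0,0]],[[0,0,0],[0,0,0]],[[0,0,0],[0,0,0]],[[0,0,0],[0,0,0]]]' 0.65 40
python3 - <<'E'
from h import *
im,c,o=shot("wrist"); im2,c2,_=shot("scene")
b=cv2.resize(im2[160:225,260:335],(462,400),interpolation=cv2.INTER_CUBIC)
a=cv2.resize(im[170:330,248:384],(338,400),interpolation=cv2.INTER_CUBIC)
cv2.imwrite("pics/w4.png",np.hstack([a,b])[:,:,::-1])
for a,r,k in blobs(mask(im,(0,0,110),(180,70,255))[:, 270:420],600)[:2]: print(a,r,plane(c,[(r[0][0]+270,r[0][1])],.112).round(4))
E
```

```text
clock: 12.45
position: [0.5123, 0.1408, 0.0878]
ee_rot: [0.684, 0.729, 0.0, -0.0]
ft_force: [0.6, -1.2, 0.5]
grip_width: 0.647
grasp_force: 0.0
2721.0 ((47.0, 269.0), (56.0, 62.0), 90.0) [[0.5114 0.1417 0.112 ]]
```

View pics/w4.png

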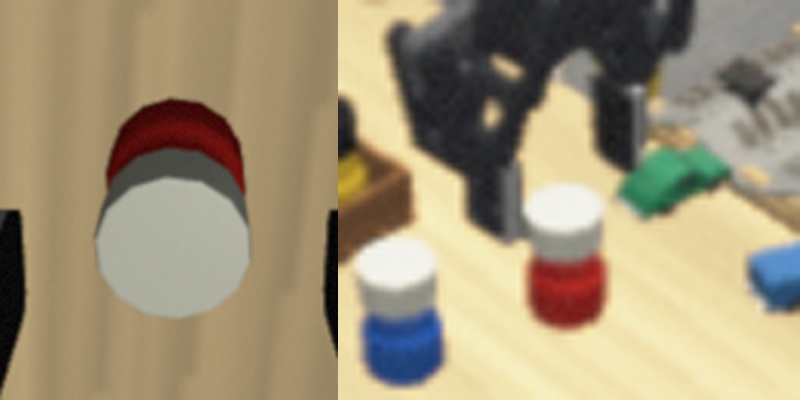

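The pot still stands at (0.511,0.142). The left half shows its cap midway between the pads. In the right half the open fingertip at (500,240) projects to z≈0.105, so partly open pads stand well behind the TCP. I'll grip 10 mm lower.

```bash
python3 -m inch '[[[0,-0.01,0.06],[0,0,0]],[[0,-0.01,0.13],[0,0,0]],[[0,-0.01,0.13],[0,0,0]],[[0,-0.01,0.13],[0,0,0]],[[0,-0.01,0.13],[0,0,0]],[[0,-0.01,0.13],[0,0,0]],[[0,-0.01,0.13],[0,0,0]],[[0,-0.01,0.13],[0,0,0]],[[0,-0.01,0.13],[0,0,0]],[[0,-0.01,0.13],[0,0,0]]]' 0.3 30
```

```text
clock: 13.55
position: [0.512, 0.1409, 0.0777]
ee_rot: [0.684, 0.729, 0.001, 0.0]
ft_force: [2.2, -0.3, 4.9]
grip_width: 0.335
grasp_force: 29.4
```

```bash
python3 -m inch '[[[0,0,-0.1],[0,0,0]],[[0,0,-0.25],[0,0,0]],[[0,0,-0.45],[0,0,0]],[[0.1,0,-0.65],[0,0,0]],[[0.3,-0.1,-0.8],[0,0,0]],[[0.5,-0.2,-0.85],[0,0,0]],[[0.7,-0.3,-0.85],[0,0,0]],[[0.85,-0.33,-0.85],[0,0,0]],[[0.97,-0.33,-0.85],[0,0,0]],[[1,-0.33,-0.85],[0,0,0]]]'
python3 - <<'E'
from h import *
im,c,o=shot("wrist","w5.png")
for a,r,k in blobs(mask(im,(3,90,25),(15,255,150)),1500)[:2]:
    b=cv2.boxPoints(r); print(a,r); P=plane(c,b,.088)[:,:2]; print(P.round(4).tolist(), P.mean(0).round(4))
for a,r,k in blobs(mask(im,(0,0,0),(180,255,45))[:250],300)[:3]: print("blk",a,r,plane(c,[r[0]],.116).round(4))
im,c,_=shot("top","top1.png"); roi=np.zeros(im.shape[:2],np.uint8); roi[205:245,240:300]=255
for a,r,k in blobs(mask(im,(5,100,30),(16,255,150))&roi,100)[:1]:
    P=plane(c,cv2.boxPoints(r),.088)[:,:2]; print("top",P.round(3).tolist(),P.mean(0))
print(o["position"],o["grip_width"],o["grasp_force"])
E
```

```text
clock: 14.55
position: [0.48, 0.2199, 0.1454]
ee_rot: [0.684, 0.73, -0.0, -0.0]
ft_force: [-0.4, -0.6, -1.0]
grip_width: 0.335
grasp_force: 29.8
15827.0 ((317.5, 104.5), (209.0, 83.0), 90.0)
[[0.4461, 0.3515], [0.495, 0.3547], [0.5078, 0.2258], [0.4502, 0.222]] [0.4748 0.2885]
blk 1850.5 ((319.0, 181.5), (49.0, 48.0), 90.0) [[0.4782 0.2501 0.116 ]]
top [[0.495, 0.368], [0.501, 0.326], [0.447, 0.316], [0.44, 0.359]] [0.47082827 0.34221864]
[0.47998547 0.21986914 0.14540552] 0.3345602660500692 29.75154161453247
```

View pics/w5.png

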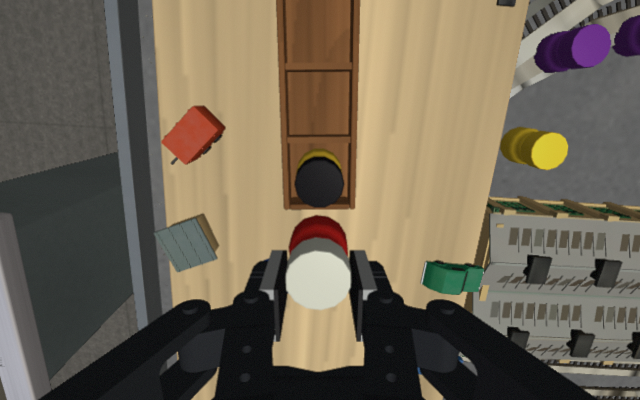

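The wrist view shows the red pot held upright (cap at (318,280)). The carrier's dividers are at rows 136 and 70, columns 285–352, and the yellow pot's black cap is at (319,181).

```bash
python3 - <<'E'
from h import *
o=manip.get_obs(); c=cam("wrist",o)
P=plane(c,[[318.7,136],[319.3,70.5],[318.5,207]],.088); print(P.round(4))
f=lambda t: delta(o,np.r_[t,o["position"][2]]-o["position"]).round(3)
u=(P[1]-P[0])[:2]; print("pitch",np.linalg.norm(u)); m=(P[0]+P[1])[:2]/2
u=np.array([-.064,.998]); m2=P[2][:2]+u*.071; m3=np.array([.4782,.2501])+u*.046
print(m,m2,m3,f(m),f(m2),f(m3))
E
```

```text
[[0.4769 0.2728 0.088 ]
 [0.4747 0.3128 0.088 ]
 [0.4799 0.2243 0.088 ]]
pitch 0.04011610105181918
[0.47577299 0.29280043] [0.47536442 0.29513833] [0.475256 0.296008] [ 0.928  0.002 -0.   ] [ 0.957 -0.001 -0.   ] [ 0.968 -0.002 -0.   ]
```

```bash
python3 -m inch '[[[0.12,0,0],[0,0,0]],[[0.3,0,0],[0,0,0]],[[0.5,0,0],[0,0,0]],[[0.7,0,0],[0,0,0]],[[0.85,0,0],[0,0,0]],[[0.93,0,0],[0,0,0]],[[0.95,0,0.05],[0,0,0]],[[0.95,0,0.15],[0,0,0]],[[0.95,0,0.25],[0,0,0]],[[0.95,0,0.35],[0,0,0]]]'
python3 -m inch '[[[0,0,0.1],[0,0,0]],[[0,0,0.2],[0,0,0]],[[0,0,0.28],[0,0,0]],[[0,0,0.35],[0,0,0]],[[0,0,0.4],[0,0,0]],[[0,0,0.43],[0,0,0]],[[0,0,0.44],[0,0,0]],[[0,0,0.44],[0,0,0]],[[0,0,0.44],[0,0,0]],[[0,0,0.44],[0,0,0]]]'
```

```text
clock: 15.65
position: [0.4753, 0.294, 0.1164]
ee_rot: [0.685, 0.729, -0.0, -0.0]
ft_force: [0.2, -0.4, -0.4]
grip_width: 0.335
grasp_force: 29.8
clock: 16.65
position: [0.4754, 0.2949, 0.0825]
ee_rot: [0.684, 0.729, 0.0, -0.0]
ft_force: [0.4, 0.4, -1.5]
grip_width: 0.331
grasp_force: 29.8
```

```bash
python3 -m inch '[[[0,0,0],[0,0,0]],[[0,0,0],[0,0,0]],[[0,0,0],[0,0,0]],[[0,0,0],[0,0,0]],[[0,0,0],[0,0,0]],[[0,0,0],[0,0,0]],[[0,0,-0.08],[0,0,0]],[[0,0,-0.22],[0,0,0]],[[0,0,-0.42],[0,0,0]],[[0,0,-0.65],[0,0,0]]]' 0.58 30
python3 -m inch '[[[-0.1,-0.05,-0.05],[0,0,0]],[[-0.3,-0.15,-0.1],[0,0,0]],[[-0.5,-0.25,-0.1],[0,0,0]],[[-0.7,-0.35,-0.1],[0,0,0]],[[-0.9,-0.45,-0.1],[0,0,0]],[[-1,-0.48,-0.1],[0,0,0]],[[-1,-0.48,-0.1],[0,0,0]],[[-1,-0.48,-0.1],[0,0,0]],[[-1,-0.48,-0.1],[0,0,0]],[[-1,-0.48,-0.1],[0,0,0]]]'
python3 - <<'E'
from h import *
im,c,o=shot("wrist")
for a,r,k in blobs(mask(im,(0,0,110),(180,70,255))[:, 200:440],600)[:4]: print(a,r,plane(c,[(r[0][0]+200,r[0][1])],.112).round(4),plane(c,[(r[0][0]+200,r[0][1])],.116).round(4))
print(o["position"],delta(o,np.array([.4457,.1573,.078])-o["position"]).round(3))
E
```

```text
clock: 17.65
position: [0.4753, 0.2947, 0.1355]
ee_rot: [0.684, 0.729, 0.0, 0.0]
ft_force: [0.3, 0.2, -0.3]
grip_width: 0.58
grasp_force: 0.0
clock: 18.65
position: [0.4421, 0.2131, 0.1421]
ee_rot: [0.684, 0.729, -0.0, 0.0]
ft_force: [0.3, 0.3, -0.6]
grip_width: 0.581
grasp_force: 0.0
2335.5 ((188.5, 94.0), (56.0, 53.0), 90.0) [[0.4756 0.2953 0.112 ]] [[0.4748 0.2952 0.116 ]]
1296.0 ((119.0, 305.0), (38.0, 44.0), 90.0) [[0.446  0.1584 0.112 ]] [[0.4458 0.1611 0.116 ]]
873.5 ((26.29999351501465, 244.1000213623047), (44.27414321899414, 29.068883895874023), 63.43495178222656) [[0.3845 0.1988 0.112 ]] [[0.3856 0.2007 0.116 ]]
[0.44209806 0.21308133 0.14208141] [-0.699  0.     0.801]
```

```bash
python3 -m inch '[[[-0.2,0,0],[0,0,0]],[[-0.4,0,0],[0,0,0]],[[-0.6,0,0],[0,0,0]],[[-0.7,0,0.1],[0,0,0]],[[-0.7,0,0.25],[0,0,0]],[[-0.7,0,0.4],[0,0,0]],[[-0.7,0,0.55],[0,0,0]],[[-0.7,0,0.68],[0,0,0]],[[-0.7,0,0.76],[0,0,0]],[[-0.7,0,0.8],[0,0,0]]]'
python3 -m inch '[[[0,0,0],[0,0,0]],[[0,0,0],[0,0,0]],[[0,0,0],[0,0,0]],[[0,0,0],[0,0,0]],[[0,0,0],[0,0,0]],[[0,0,0],[0,0,0]],[[0,0,0],[0,0,0]],[[0,0,0],[0,0,0]],[[0,0,0],[0,0,0]],[[0,0,0],[0,0,0]]]' 0.3 30
```

```text
clock: 19.7
position: [0.4452, 0.1566, 0.0773]
ee_rot: [0.684, 0.729, -0.001, -0.0]
ft_force: [0.3, -0.9, -0.3]
grip_width: 0.583
grasp_force: 0.0
clock: 20.7
position: [0.4457, 0.1567, 0.0784]
ee_rot: [0.684, 0.729, 0.0, 0.0]
ft_force: [-0.0, 0.2, 1.7]
grip_width: 0.333
grasp_force: 29.8
```

```bash
python3 -m inch '[[[0,0,-0.1],[0,0,0]],[[0,0,-0.27],[0,0,0]],[[0.05,0.05,-0.5],[0,0,0]],[[0.2,0.1,-0.7],[0,0,0]],[[0.4,0.2,-0.85],[0,0,0]],[[0.6,0.3,-0.9],[0,0,0]],[[0.8,0.4,-0.9],[0,0,0]],[[0.93,0.45,-0.9],[0,0,0]],[[1,0.475,-0.9],[0,0,0]],[[1,0.475,-0.9],[0,0,0]]]'
python3 -m inch '[[[0.12,0,0],[0,0,0]],[[0.3,0,0],[0,0,0]],[[0.5,0,0],[0,0,0]],[[0.7,0,0],[0,0,0]],[[0.87,0,0],[0,0,0]],[[0.97,0,0],[0,0,0]],[[1,0,0],[0,0,0]],[[1,0,0],[0,0,0]],[[1,0,0],[0,0,0]],[[1,0,0],[0,0,0]]]'
python3 - <<'E'
from h import *
im,c,o=shot("wrist","w6.png")
print(o["position"],delta(o,np.array([.472,.341,.0834])-o["position"]).round(3))
for a,r,k in blobs(mask(im,(3,90,25),(15,255,150)),1500)[:2]:
    b=cv2.boxPoints(r); print(a,r); P=plane(c,b,.088)[:,:2]; print(P.round(4).tolist(), P.mean(0).round(4))
E
```

```text
clock: 21.7
position: [0.4782, 0.2391, 0.15]
ee_rot: [0.684, 0.729, -0.0, -0.0]
ft_force: [0.5, 0.1, -1.1]
grip_width: 0.339
grasp_force: 29.7
clock: 22.7
position: [0.4737, 0.318, 0.1503]
ee_rot: [0.685, 0.729, 0.0, 0.0]
ft_force: [-0.6, -0.8, -0.8]
grip_width: 0.334
grasp_force: 29.7
[0.4736522  0.31800573 0.15032808] [ 0.288 -0.003  0.837]
5518.5 ((317.8519287109375, 200.31692504882812), (116.35582733154297, 72.03901672363281), 89.0759506225586)
[[0.4453, 0.3656], [0.4935, 0.3694], [0.5029, 0.284], [0.4494, 0.2797]] [0.4728 0.3247]
```

```bash
python3 -m inch '[[[0.12,0,0],[0,0,0]],[[0.25,0,0],[0,0,0]],[[0.29,-0.01,0.08],[0,0,0]],[[0.29,-0.01,0.22],[0,0,0]],[[0.29,-0.01,0.38],[0,0,0]],[[0.29,-0.01,0.54],[0,0,0]],[[0.29,-0.01,0.67],[0,0,0]],[[0.29,-0.01,0.77],[0,0,0]],[[0.29,-0.01,0.82],[0,0,0]],[[0.29,-0.01,0.84],[0,0,0]]]'
```

```text
clock: 23.75
position: [0.4711, 0.3417, 0.0826]
ee_rot: [0.684, 0.729, -0.0, -0.0]
ft_force: [0.0, -0.2, -0.1]
grip_width: 0.335
grasp_force: 29.7
```

```bash
python3 -m inch '[[[0,0,0],[0,0,0]],[[0,0,0],[0,0,0]],[[0,0,0],[0,0,0]],[[0,0,0],[0,0,0]],[[0,0,0],[0,0,0]],[[0,0,0],[0,0,0]],[[0,0,-0.08],[0,0,0]],[[0,0,-0.22],[0,0,0]],[[0,0,-0.42],[0,0,0]],[[0,0,-0.65],[0,0,0]]]' 0.58 30
python3 -m inch '[[[-0.05,0,-0.15],[0,0,0]],[[-0.2,0,-0.3],[0,0,-0.1]],[[-0.4,0,-0.5],[0,0,-0.28]],[[-0.6,0,-0.6],[0,0,-0.46]],[[-0.8,0,-0.6],[0,0,-0.64]],[[-1,0,-0.6],[0,0,-0.82]],[[-1,0,-0.6],[0,0,-0.92]],[[-1,0,-0.6],[0,0,-0.92]],[[-1,0,-0.6],[0,0,-0.92]],[[-1,0,-0.6],[0,0,-0.92]]]' 0.85 
python3 - <<'E'
from h import *
im,c,o=shot("wrist","w7.png")
for a,r,k in blobs(mask(im,(0,0,110),(180,70,255)),500)[:6]: print(a,np.round(r[0]),np.round(r[1]),plane(c,[r[0]],.116).round(4))
print(o["position"],o["joint_pos"].round(2),R.from_quat(o["ee_rot"]).as_matrix().round(2)[:2].tolist())
E
```

```text
clock: 24.75
position: [0.4711, 0.3418, 0.1363]
ee_rot: [0.684, 0.729, 0.0, -0.0]
ft_force: [0.1, -0.7, -0.2]
grip_width: 0.58
grasp_force: 0.0
clock: 25.75
position: [0.4761, 0.2623, 0.1831]
ee_rot: [0.383, 0.924, 0.0, -0.0]
ft_force: [0.5, 0.3, 0.7]
grip_width: 0.85
grasp_force: 0.0
2625.5 [585. 126.] [203.  15.] [[0.5633 0.4359 0.116 ]]
2417.0 [552. 242.] [182.  45.] [[0.6197 0.3706 0.116 ]]
1554.0 [585. 284.] [125.  29.] [[0.6702 0.3693 0.116 ]]
1491.0 [381. 356.] [49. 70.] [[0.6053 0.2088 0.116 ]]
1454.0 [396. 125.] [44. 43.] [[0.4707 0.3427 0.116 ]]
1433.5 [524. 163.] [185.  15.] [[0.5546 0.3904 0.116 ]]
[0.47607101 0.26229499 0.18313157] [-0.83  0.16  0.28  1.73 -0.05  1.26  0.24] [[-0.71, 0.71, 0.0], [0.71, 0.71, 0.0]]
```

```bash
for i in 1 2 3; do python3 -m inch '[[[-0.12,-0.12,0],[0,0,0]],[[-0.27,-0.27,0],[0,0,0]],[[-0.42,-0.42,0],[0,0,0]],[[-0.57,-0.57,0],[0,0,0]],[[-0.72,-0.72,0],[0,0,0]],[[-0.87,-0.87,0],[0,0,0]],[[-0.97,-0.97,0],[0,0,0]],[[-1,-1,0],[0,0,0]],[[-1,-1,0],[0,0,0]],[[-1,-1,0],[0,0,0]]]' | head -2; done
python3 -m inch '[[[-0.12,-0.12,0],[0,0,-0.1]],[[-0.27,-0.27,0],[0,0,-0.25]],[[-0.42,-0.42,0],[0,0,-0.4]],[[-0.57,-0.57,0],[0,0,-0.55]],[[-0.72,-0.72,0],[0,0,-0.65]],[[-0.87,-0.87,0],[0,0,-0.7]],[[-0.97,-0.97,0],[0,0,-0.7]],[[-1,-1,0],[0,0,-0.7]],[[-1,-1,0],[0,0,-0.7]],[[-1,-1,0],[0,0,-0.7]]]'
python3 - <<'E'
from h import *
im,c,o=shot("wrist","w8.png")
for a,r,k in blobs(mask(im,(100,100,50),(130,255,255)),300)[:6]: print(a,np.round(r[0],1),np.round(r[1]),r[2],plane(c,[r[0]],.084).round(4),plane(c,cv2.boxPoints(r),.084)[:,:2].round(4).tolist())
print(o["position"],o["joint_pos"].round(2),R.from_quat(o["ee_rot"]).as_matrix().round(3)[:2].tolist())
E
```

```text
clock: 26.8
position: [0.4761, 0.1496, 0.183]
clock: 27.8
position: [0.4763, 0.0363, 0.183]
clock: 28.8
position: [0.4764, -0.0767, 0.1829]
clock: 29.8
position: [0.4766, -0.1896, 0.1829]
ee_rot: [0.117, 0.993, 0.0, -0.0]
ft_force: [-0.4, 0.3, -0.3]
grip_width: 0.853
grasp_force: 0.0
377.0 [627. 247.] [38. 24.] 90.0 [[0.5832 0.0652 0.084 ]] [[0.5622, 0.0538], [0.5673, 0.0751], [0.6053, 0.077], [0.5997, 0.055]]
[ 0.47658352 -0.18963288  0.18286193] [-0.34  0.1   0.68  1.82 -0.07  1.25  1.69] [[-0.973, 0.233, -0.0], [0.233, 0.973, 0.0]]
```

View pics/w8.png

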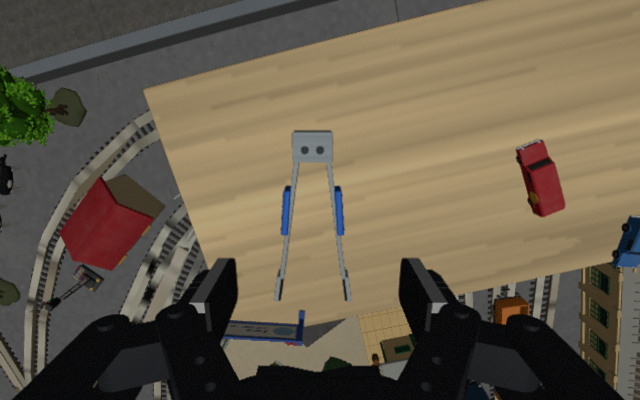

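The wrist view shows the tongs lying with the hinge at (312,147), the blue grips at (286,211) and (339,210), and the jaw ends at (279,290) and (347,290), already nearly parallel to the tool. The red van is at (541,178).

```bash
python3 - <<'E'
from h import *
o=manip.get_obs(); c=cam("wrist",o)
im=cv2.imread("pics/w8.png")[:,:,::-1]
roi=np.zeros(im.shape[:2],np.uint8); roi[175:245,270:355]=255
g=[]
for a,r,k in blobs(mask(im,(105,120,40),(128,255,255))&roi,20)[:4]:
    print(a,np.round(r[0],1),np.round(r[1],1),k[:,0].min(0),k[:,0].max(0)); g.append(r[0])
G=plane(c,g[:2],.080); m=G.mean(0); H=plane(c,[[312.5,147]],.078)[0]; J=plane(c,[[279,290],[347,290]],.076).mean(0)
print("grips",G.round(4),m,"H",H,"J",J,"gap",np.linalg.norm(G[0]-G[1]))
print("yaw HJ",np.degrees(np.arctan2(*(J-H)[1::-1])),"grip line",np.degrees(np.arctan2(*(G[0]-G[1])[1::-1])))
print("delta",delta(o,np.r_[m[:2],.066]-o["position"]).round(3))
roi=np.zeros(im.shape[:2],np.uint8); roi[130:225,500:580]=255
rm=(mask(im,(0,110,50),(10,255,255))|mask(im,(170,110,50),(180,255,255)))&roi
a,r,k=blobs(rm,200)[0]; print("van",r,plane(c,[r[0]],.075),plane(c,cv2.boxPoints(r),.075)[:,:2].round(4).tolist())
E
```

```text
248.5 [338.8 210.5] [47.3  6.4] [335 187] [343 234]
242.5 [285.4 210.1] [ 6.5 48.2] [281 186] [289 234]
grips [[ 0.4928 -0.1742  0.08  ]
 [ 0.4821 -0.2177  0.08  ]] [ 0.4874509  -0.19593754  0.08      ] H [ 0.43648702 -0.18326696  0.078     ] J [ 0.56382311 -0.2137188   0.076     ] gap 0.044814144126570934
yaw HJ -13.449425061744689 grip line 76.14974393672983
delta [-0.151 -0.046  1.461]
van ((540.8499755859375, 178.54995727539062), (74.62033081054688, 34.5389404296875), 75.65067291259766) [[ 0.50628429 -0.00275873  0.075     ]] [[0.4743, -0.0227], [0.4736, 0.0049], [0.5403, 0.0186], [0.5414, -0.0108]]
```

```bash
python3 -m inch '[[[-0.1,-0.03,0.15],[0,0,0]],[[-0.15,-0.045,0.3],[0,0,0]],[[-0.15,-0.045,0.45],[0,0,0]],[[-0.15,-0.045,0.6],[0,0,0]],[[-0.15,-0.045,0.75],[0,0,0]],[[-0.15,-0.045,0.88],[0,0,0]],[[-0.15,-0.045,0.96],[0,0,0]],[[-0.15,-0.045,1],[0,0,0]],[[-0.15,-0.045,1],[0,0,0]],[[-0.15,-0.045,1],[0,0,0]]]' 0.75
python3 - <<'E'
from h import *
im,c,o=shot("wrist","w9.png")
roi=np.zeros(im.shape[:2],np.uint8); roi[150:330,230:400]=255
for a,r,k in blobs(mask(im,(105,120,40),(128,255,255))&roi,60)[:4]:
    print(a,np.round(r[0],1),np.round(r[1],1),k[:,0].min(0),k[:,0].max(0),plane(c,[r[0]],.080).round(4))
print(o["position"])
E
```

```text
clock: 30.85
position: [0.4875, -0.197, 0.1033]
ee_rot: [0.117, 0.993, 0.0, 0.0]
ft_force: [-0.5, 0.4, 0.5]
grip_width: 0.75
grasp_force: 0.0
535.0 [354.7 231. ] [68.1  9.4] [349 197] [360 265] [[ 0.4922 -0.1741  0.08  ]]
532.5 [280.4 230.9] [ 9.6 68.1] [275 197] [286 265] [[ 0.4818 -0.2177  0.08  ]]
[ 0.48746739 -0.19701267  0.10332257]
```

```bash
python3 -m inch '[[[0,0,0.12],[0,0,0]],[[0,0,0.24],[0,0,0]],[[0,0,0.34],[0,0,0]],[[0,0,0.42],[0,0,0]],[[0,0,0.46],[0,0,0]],[[0,0,0.47],[0,0,0]],[[0,0,0.48],[0,0,0]],[[0,0,0.49],[0,0,0]],[[0,0,0.5],[0,0,0]],[[0,0,0.5],[0,0,0]]]'
```

```text
clock: 31.9
position: [0.4873, -0.1968, 0.063]
ee_rot: [0.117, 0.993, 0.0, 0.0]
ft_force: [0.3, -0.2, 0.1]
grip_width: 0.749
grasp_force: 0.0
```

```bash
python3 -m inch '[[[0,0,0],[0,0,0]],[[0,0,0],[0,0,0]],[[0,0,0],[0,0,0]],[[0,0,0],[0,0,0]],[[0,0,0],[0,0,0]],[[0,0,0],[0,0,0]],[[0,0,0],[0,0,0]],[[0,0,0],[0,0,0]],[[0,0,0],[0,0,0]],[[0,0,0],[0,0,0]]]' 0.53 40
python3 - <<'E'
from h import *
im,c,o=shot("wrist","w10.png")
roi=np.zeros(im.shape[:2],np.uint8); roi[150:330,230:400]=255
for a,r,k in blobs(mask(im,(105,120,40),(128,255,255))&roi,30)[:4]:
    print(a,np.round(r[0],1),np.round(r[1],1),k[:,0].min(0),k[:,0].max(0))
print(o["position"],o["ft_force"].round(1))
E
```

```text
clock: 32.9
position: [0.4872, -0.1969, 0.063]
ee_rot: [0.117, 0.993, 0.0, 0.0]
ft_force: [0.2, -0.1, 0.7]
grip_width: 0.532
grasp_force: 0.0
748.0 [363.3 260.8] [84.3 11.9] [356 219] [369 303]
702.5 [273.  260.5] [83. 12.] [267 219] [279 302]
[ 0.48723097 -0.19688473  0.06296682] [ 0.2 -0.1  0.7]
```

```bash
python3 -m inch '[[[0,0,0],[0,0,0]],[[0,0,0],[0,0,0]],[[0,0,0],[0,0,0]],[[0,0,0],[0,0,0]],[[0,0,0],[0,0,0]],[[0,0,0],[0,0,0]],[[0,0,0],[0,0,0]],[[0,0,0],[0,0,0]],[[0,0,0],[0,0,0]],[[0,0,0],[0,0,0]]]' 0.46 40
python3 - <<'E'
from h import *
im,c,o=shot("wrist","w11.png"); im2,_,_=shot("scene")
roi=np.zeros(im.shape[:2],np.uint8); roi[150:330,230:400]=255
for a,r,k in blobs(mask(im,(105,120,40),(128,255,255))&roi,30)[:4]:
    print(a,np.round(r[0],1),np.round(r[1],1),k[:,0].min(0),k[:,0].max(0))
b=cv2.resize(im2[230:330,340:470],(390,300),interpolation=cv2.INTER_CUBIC)
a=cv2.resize(im[120:340,175:461],(390,300),interpolation=cv2.INTER_CUBIC)
cv2.imwrite("pics/w12.png",np.hstack([a,b])[:,:,::-1])
E
```

```text
clock: 33.95
position: [0.4872, -0.1968, 0.063]
ee_rot: [0.117, 0.993, 0.0, 0.0]
ft_force: [-0.0, 1.2, -0.3]
grip_width: 0.459
grasp_force: 0.0
406.5 [363.2 260.3] [83.2 11.9] [356 219] [368 302]
356.5 [272.3 248.2] [12.  59.1] [267 219] [279 278]
```

At 0.46 the fingers cover part of the blue grips without any force, so the tips are above the grips. With the pot contact, this puts the real tips about 23–25 mm above the reported TCP. I'll reopen and go about 21 mm lower.

```bash
python3 -m inch '[[[0,0,-0.02],[0,0,0]],[[0,0,-0.02],[0,0,0]],[[0,0,-0.02],[0,0,0]],[[0,0,-0.02],[0,0,0]],[[0,0,-0.02],[0,0,0]],[[0,0,-0.02],[0,0,0]],[[0,0,0.04],[0,0,0]],[[0,0,0.1],[0,0,0]],[[0,0,0.16],[0,0,0]],[[0,0,0.19],[0,0,0]]]' 0.75 40
```

```text
clock: 35.05
position: [0.4868, -0.1968, 0.047]
ee_rot: [0.117, 0.993, 0.0, -0.0]
ft_force: [-0.9, 1.5, -0.4]
grip_width: 0.751
grasp_force: 0.0
```

```bash
python3 -m inch '[[[0,0,0.02],[0,0,0]],[[0,0,0.04],[0,0,0]],[[0,0,0.06],[0,0,0]],[[0,0,0.06],[0,0,0]],[[0,0,0.06],[0,0,0]],[[0,0,0.06],[0,0,0]],[[0,0,0.06],[0,0,0]],[[0,0,0.06],[0,0,0]],[[0,0,0.06],[0,0,0]],[[0,0,0.06],[0,0,0]]]' 0.53 40
```

```text
clock: 36.05
position: [0.488, -0.1972, 0.0439]
ee_rot: [0.117, 0.993, 0.0, 0.001]
ft_force: [-1.9, 0.7, 8.3]
grip_width: 0.533
grasp_force: 9.0
```

```bash
python3 -m inch '[[[0,0,-0.05],[0,0,0]],[[0,0,-0.13],[0,0,0]],[[0,0,-0.24],[0,0,0]],[[0,0,-0.37],[0,0,0]],[[0.05,0.08,-0.5],[0,0,0]],[[0.1,0.2,-0.62],[0,0,0]],[[0.2,0.35,-0.7],[0,0,0]],[[0.3,0.5,-0.75],[0,0,0]],[[0.35,0.6,-0.75],[0,0,0]],[[0.35,0.6,-0.75],[0,0,0]]]'
python3 -m inch '[[[0.05,0.1,0],[0,0,0]],[[0.15,0.22,0],[0,0,-0.08]],[[0.25,0.35,0],[0,0,-0.16]],[[0.35,0.5,0],[0,0,-0.25]],[[0.45,0.65,0],[0,0,-0.35]],[[0.55,0.8,0],[0,0,-0.45]],[[0.65,0.92,0],[0,0,-0.52]],[[0.7,0.98,0],[0,0,-0.55]],[[0.7,1,0],[0,0,-0.55]],[[0.7,1,0],[0,0,-0.55]]]'
python3 - <<'E'
from h import *
im,c,o=shot("wrist","w13.png")
x=R.from_quat(o["ee_rot"]).as_matrix(); print(o["position"],x[:2].round(3).tolist(),"tool y yaw",np.degrees(np.arctan2(x[1,1],x[0,1])))
for a,r,k in blobs(mask(im,(105,120,40),(128,255,255)),60)[:4]: print("blue",a,np.round(r[0],1),np.round(r[1],1),round(r[2],1),plane(c,[r[0]],o["position"][2]-.043+.082).round(4))
rm=mask(im,(0,110,50),(10,255,255))|mask(im,(170,110,50),(180,255,255))
for a,r,k in blobs(rm,200)[:3]: print("red",a,np.round(r[0],1),np.round(r[1],1),round(r[2],1),plane(c,[r[0]],.075)[0].round(4),plane(c,cv2.boxPoints(r),.075)[:,:2].round(4).tolist())
E
```

```text
clock: 37.05
position: [0.4713, -0.1422, 0.1033]
ee_rot: [0.116, 0.993, 0.001, 0.0]
ft_force: [-0.9, 0.1, -0.9]
grip_width: 0.529
grasp_force: 6.8
clock: 38.05
position: [0.4355, -0.0528, 0.1031]
ee_rot: [-0.098, 0.995, 0.0, 0.0]
ft_force: [1.0, -0.6, 0.2]
grip_width: 0.535
grasp_force: 6.8
[ 0.43554378 -0.05284934  0.10309339] [[-0.981, -0.195, 0.0], [-0.195, 0.981, 0.0]] tool y yaw 101.24897262945825
blue 1165.5 [364.  279.5] [95. 14.] 90.0 [[ 0.4287 -0.0328  0.1421]]
blue 1154.5 [272.  279.5] [95. 14.] 90.0 [[ 0.4363 -0.071   0.1421]]
blue 308.0 [ 26.5 382.1] [33.6 51.1] 86.3 [[ 0.5166 -0.18    0.1421]]
red 597.0 [372.2 345.1] [40.3 19.5] 87.3 [0.5129 0.0026 0.075 ] [[0.4986, -0.0085], [0.4953, 0.0042], [0.5279, 0.0142], [0.5313, 0.0008]]
```

```bash
python3 -m inch '[[[-0.01,0.05,0],[0,0,0]],[[-0.03,0.13,0],[0,0,0]],[[-0.05,0.22,0],[0,0,0]],[[-0.06,0.31,0.05],[0,0,0]],[[-0.07,0.38,0.1],[0,0,0]],[[-0.07,0.43,0.15],[0,0,0]],[[-0.07,0.445,0.15],[0,0,0]],[[-0.07,0.445,0.15],[0,0,0]],[[-0.07,0.445,0.15],[0,0,0]],[[-0.07,0.445,0.15],[0,0,0]]]'
python3 - <<'E'
from h import *
im,c,o=shot("wrist","w14.png"); im2,c2,_=shot("scene"); im3,c3,_=shot("top")
print(o["position"])
rm=lambda i:mask(i,(0,110,50),(10,255,255))|mask(i,(170,110,50),(180,255,255))
for a,r,k in blobs(rm(im),100)[:3]: print("red",a,np.round(r[0],1),np.round(r[1],1),round(r[2],1),plane(c,cv2.boxPoints(r),.078)[:,:2].round(4).tolist())
a=im[200:400,200:440]; a=cv2.resize(a,(480,400)); b=cv2.resize(im2[210:270,310:358],(320,400),interpolation=cv2.INTER_CUBIC)
cv2.imwrite("pics/w15.png",np.hstack([a,b])[:,:,::-1])
E
```

```text
clock: 39.1
position: [0.434, -0.0171, 0.0912]
ee_rot: [-0.098, 0.995, 0.0, 0.0]
ft_force: [0.3, -0.2, -0.8]
grip_width: 0.533
grasp_force: 6.8
[ 0.434042   -0.01705318  0.0911626 ]
red 2307.5 [317.5 333.5] [75. 33.] 90.0 [[0.4732, -0.0182], [0.4692, 0.0014], [0.5248, 0.0134], [0.529, -0.0079]]
```

View pics/w15.png

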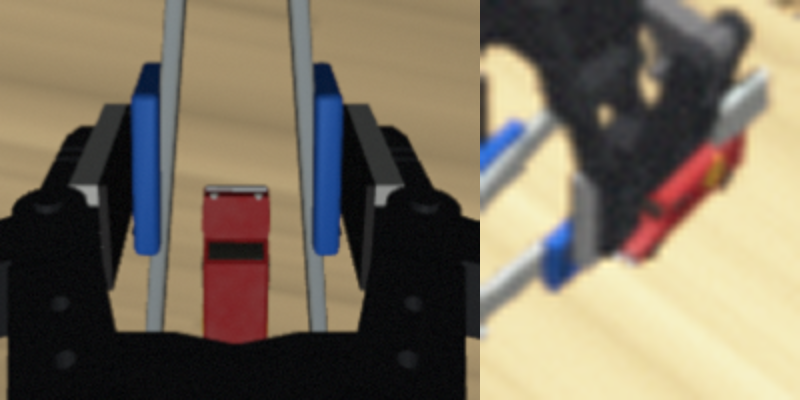

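The left half (wrist) shows the red van centred and parallel between the tongs' arms: van at column 236, arms at 155 and 318, rear bumper at row 185. The scene crop on the right shows the jaws above the van. Descending, then squeezing.

```bash
python3 -m inch '[[[0,0,0.05],[0,0,0]],[[0,0,0.12],[0,0,0]],[[0,0,0.2],[0,0,0]],[[0,0,0.28],[0,0,0]],[[0,0,0.36],[0,0,0]],[[0,0,0.44],[0,0,0]],[[0,0,0.5],[0,0,0]],[[0,0,0.54],[0,0,0]],[[0,0,0.56],[0,0,0]],[[0,0,0.57],[0,0,0]]]'
```

```text
clock: 40.25
position: [0.4339, -0.0168, 0.0453]
ee_rot: [-0.098, 0.995, 0.0, 0.0]
ft_force: [0.6, 0.5, -1.1]
grip_width: 0.53
grasp_force: 6.8
```

```bash
python3 -m inch '[[[0,0,0],[0,0,0]],[[0,0,0],[0,0,0]],[[0,0,0],[0,0,0]],[[0,0,0],[0,0,0]],[[0,0,0],[0,0,0]],[[0,0,0],[0,0,0]],[[0,0,0],[0,0,0]],[[0,0,0],[0,0,0]],[[0,0,0],[0,0,0]],[[0,0,0],[0,0,0]]]' 0.3 40
python3 - <<'E'
from h import *
im,c,o=shot("wrist","w16.png"); print(o["position"],o["grip_width"],o["grasp_force"])
rm=lambda i:mask(i,(0,110,50),(10,255,255))|mask(i,(170,110,50),(180,255,255))
for a,r,k in blobs(rm(im),100)[:2]: print("red",a,np.round(r[0],1),np.round(r[1],1),round(r[2],1),plane(c,cv2.boxPoints(r),.078)[:,:2].round(4).tolist())
for a,r,k in blobs(mask(im,(105,120,40),(128,255,255)),300)[:2]: print("blue",a,np.round(r[0],1),np.round(r[1],1),round(r[2],1))
E
```

```text
clock: 41.25
position: [0.4339, -0.0168, 0.0454]
ee_rot: [-0.098, 0.995, 0.0, 0.0]
ft_force: [-0.0, 1.0, 0.3]
grip_width: 0.42
grasp_force: 40.7
[ 0.43392659 -0.01682321  0.04540402] 0.4204545426474077 40.71504753723275
red 935.5 [317.5 357.5] [27. 41.] 90.0 [[0.4703, -0.0182], [0.4665, 0.001], [0.4822, 0.0044], [0.4862, -0.0153]]
blue 1087.5 [354.5 277.7] [14.7 93.6] 4.7
blue 1078.0 [281.6 277.7] [93.5 14. ] 85.6
```

```bash
python3 -m inch '[[[0,0,-0.04],[0,0,0]],[[0,0,-0.1],[0,0,0]],[[0,0,-0.18],[0,0,0]],[[0,0,-0.28],[0,0,0]],[[0,0,-0.4],[0,0,0]],[[0,0,-0.52],[0,0,0]],[[0,0,-0.64],[0,0,0]],[[0,0,-0.76],[0,0,0]],[[0,0,-0.88],[0,0,0]],[[0,0,-0.97],[0,0,0]]]'
python3 -m inch '[[[0,0,-0.12],[0,0,0]],[[0,0,-0.2],[0,0,0]],[[0,0,-0.24],[0,0,0]],[[0,0,-0.25],[0,0,0]],[[0,0,-0.25],[0,0,0]],[[0,0,-0.25],[0,0,0]],[[0,0,-0.25],[0,0,0]],[[0,0,-0.25],[0,0,0]],[[0,0,-0.25],[0,0,0]],[[0,0,-0.25],[0,0,0]]]'
python3 - <<'E'
from h import *
im,c,o=shot("wrist","w17.png")
rm=lambda i:mask(i,(0,110,50),(10,255,255))|mask(i,(170,110,50),(180,255,255))
for a,r,k in blobs(rm(im),100)[:2]: print("red",a,np.round(r[0],1),np.round(r[1],1),round(r[2],1))
for a,r,k in blobs(mask(im,(105,120,40),(128,255,255)),300)[:2]: print("blue",a,np.round(r[0],1),np.round(r[1],1),round(r[2],1))
im,c,_=shot("scene")
K,d,W=c; V=np.linalg.inv(W)
def proj(P):
    p=V[:3,:3]@P+V[:3,3]; return cv2.projectPoints(np.array([[p[0],-p[1],-p[2]]]),np.zeros(3),np.zeros(3),K,d)[0].ravel()
print("van expected scene px lifted",proj(np.array([.507,-.002,.17])),"on board",proj(np.array([.507,-.002,.072])))
for a,r,k in blobs(rm(im)[150:270,290:400],20)[:3]: print("scene red",a,np.array(r[0])+[290,150],np.round(r[1],1),r[2])
for a,r,k in blobs(mask(im,(0,0,150),(180,60,255))[160:215,210:290],15)[:3]: print("white",a,np.array(r[0])+[210,160])
im,c,_=shot("top")
for a,r,k in blobs(mask(im,(0,0,110),(180,60,255))[205:245,238:300],15)[:4]: p=np.array(r[0])+[238,205]; print("top white",a,p,plane(c,[p],.116).round(3))
E
```

```text
clock: 42.3
position: [0.4341, -0.0168, 0.124]
ee_rot: [-0.098, 0.995, 0.0, 0.0]
ft_force: [-0.3, -0.2, -1.6]
grip_width: 0.422
grasp_force: 40.6
clock: 43.3
position: [0.4339, -0.0168, 0.1429]
ee_rot: [-0.098, 0.995, 0.0, -0.0]
ft_force: [0.7, -0.8, -0.5]
grip_width: 0.422
grasp_force: 40.6
red 973.5 [317.5 357.3] [41.5 27.6] 1.5
blue 1085.0 [354.2 277.7] [14.2 93.6] 4.8
blue 1075.5 [281.3 277.3] [94.3 14.6] 85.5
van expected scene px lifted [338.03343002 202.61160016] on board [336.76084415 237.72714172]
white 78.0 [244. 171.]
white 68.5 [232. 164.]
white 51.5 [214.5 173.5]
top white 75.5 [265.75000381 223.75000191] [[0.478 0.294 0.116]]
top white 71.0 [249.5 225.5] [[0.473 0.341 0.116]]
```

The red van keeps its place in the wrist picture after the 98 mm lift ((317,357) before and after), so it is up and level. Both pots sit at their cell centres. Handing in.

```bash
python3 -c "
from workcell import manip
print(manip.hand_in())"
```

```text
the job is handed in; nothing more can be done
None
```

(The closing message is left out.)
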